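# Ease open the sliding glass cover of the fruit keeper

### The job

Open the wooden fruit keeper: rest a fingertip lightly on its sunken glass cover and slide the glass sideways, over the wooden half of the top, until it is fully open against its stop, then let go. The glass is thin: never push on the glass or the box with more than 10 N, and leave the mug, the tumbler and the tin where they stand.

Things in the scene. Friction and masses are not known exactly. Their poses are not given: they have to be found in the camera images.
- keeper: Pale wooden fruit keeper, fixed: an open box 170 (x) x 300 (y) x 105 mm, walls 10 mm thick, two lemons inside. Origin at the centre of its underside, z up. Its -y half is covered by a glass pane with aluminium-coloured edges, its +y half by a fixed wooden board whose top is 36 mm below the rim. The glass slides to +y, over the board.
- keeper_rim (a point): Centre of the box's top at the height of the rim, 105 mm above the worktop; same axes as the box.
- shut_centre (a point): Fixed point of the box at rim height, above the centre of the shut glass (box y = -60 mm). The glass is 146 (x) x 156 (y) x 5 mm, set close between the walls: no handle, no edge to get behind while shut. Its level upper face lies 3 to 23 mm below the rim, the same all along the slide; this differs from case to case and is not measured: feel for it.
- cover (a joint): How far the glass has slid open (m) along the box's +y: 0 shut, 0.120 fully open at the stop; it stays where left. It needs 2 N sideways, and 0.6 N more per 0.1 m/s. Under pressure it sinks about 1 mm per 5 N and springs back. Press with about 4 to 8 N and drag slowly, or the finger slips.
- mug: Dark blue mug, 78 x 110 x 97 mm, standing beside the box; origin at the centre of its underside. Leave it.
- tumbler: Clear glass tumbler, 81 mm across, 91 mm high, standing beside the box; origin at the centre of its underside. Leave it.
- tin: Food tin with tomatoes pictured on it, 75 mm across, 58 mm high, standing beside the box; origin at the centre of its underside. Leave it.

How it is judged (in metres and radians):
At the end, for the whole second after the job is handed in: The glass cover stands at rest within 8 mm of fully open (slid more than 112 of 120 mm), and the mug, the tumbler and the tin are within 20 mm of where they stood (value of joint cover above 0.112 m and velocity of joint cover below 0.005 m/s and distance of each of mug, tumbler, tin from where it was at the start of the episode below 0.02 m); the robot touches nothing.
It fails at once if the glass cover or the box is pushed with more than 10 N (contact force between anything else and keeper above 10 N).
It fails at once if the mug, the tumbler or the tin is moved by more than 20 mm (distance of any of mug, tumbler, tin from where it was at the start of the episode above 0.02 m).
It also fails if it takes over 56 s, if anything falls off the work surface, if the arm or the gripper's body presses on something with over 40 N, if the wrist force passes 120 N, or if a joint passes its speed limit or range.

### The arm

A 6-joint arm with a two-finger parallel gripper is mounted at the origin on a cart in front of the work surface, level with it; the furniture and walls round the work are solid. World frame = base frame: x ahead of the robot, y to its left, z up, the work surface at z = 0. Lengths are in mm, angles in rad, forces in N, time in s.
With the tool pointing down it reaches from about 350 to 775 mm from the base axis. Payload 5.5 kg.
Tool frame: the origin (TCP) lies midway between the tips of the shut fingers; the grasp point (between the pads) lies 19 mm behind it; x points along the fingers, y is the direction in which the jaws open and shut, and the axes are right-handed (so a half turn about x gives the same grasp; the last joint's range is limited). The gripper opens to 85 mm and grips with 20 to 120 N. Pads are 22 mm wide; open, the fingers measure 114 mm over their backs; the gripper's body (76 mm by 85 mm) begins 54 mm behind the grasp point. The pads swing forward as they close: fully open they stand 13 mm farther back than shut.
Start: joints at [-1.291, 0.313, 0.046, 1.304, 0, 1.431], TCP at [234.358, -525.117, 231.323] pointing down, gripper open.
Joint ranges: [-2.76, 2.76], [-0.86, 1.69], [-1.03, 1.26], [-2.2, 2.34], [-1.47, 1.5], [-3.14, 3.14]. Speed limits (rad/s): [2.57, 2.57, 3.14, 3.14, 3.14, 3.14].

### API

Orientations are given as a 3x3 rotation matrix whose columns are the frame's x, y, z axes.
In Python, from workcell import * gives the robot as it stands. The module is installed in compiled form; this text tells all that it offers.
- The arm moves only by the tool servo_tool, never from a script. Its argument "deltas" is a list that holds one entry, the list of rows, each a list of 4 numbers: the shift along the tool's x, y, z in units of 40 mm (1.0 is 40 mm), then the turn about the tool's x in rad. In form: [[[tx, ty, tz, spin], ...]]. A call has 1 to 5 rows; each row is the pose to reach, as a shift and turn from the pose commanded when the call began, along the tool's axes at that moment; what a row does not reach only later rows make up. A row lasts 1/10 s, in which the tool goes at most 50 mm and 8.59 degrees, less where a joint would pass 70% of its speed; a pose out of reach is approached as far as the arm can. A call with a gripper value outside its range is refused whole. "jaw" is the opening, from 0 (shut) to 1 (fully open), set as the call begins (left out, the last holds). The fingers move at their own pace and stop on an object; "squeeze" is the grip in N (left out, the last holds). Time passes only in rows, so rows that repeat a pose let the fingers close. It gives the time, the measured TCP pose, the force and the opening at its end, in the units of the state.
- sense(): the state, without advancing time (a new reading comes with each control period).
- grab_frame(name): name is "scene" or "side" or "wrist"; returns a dict with "frame" (384x512x3 uint8, red, green, blue), "z_map" (384x512 float32, mm along the optical axis (not along the pixel's ray), 0 where there is no reading), "mtx" (3x3 intrinsics, pixels), "R" (3x3) and "t" (3): a world point X has camera coordinates R X + t. Camera axes: x right, y down, z forward; pixel columns grow to the right and rows downward; lengths in mm; the calibration is good to about 2 mm. A picture is of the moment at which its call begins.
- hand_in(): hands the job in, once; it reports no verdict.
Trained networks look in the newest picture that a camera, given by its name, has taken for a name from the list of things; names that differ only in an ending like _2 or _b are one class to them, and where a whole thing is asked for, a point or a joint stands for the part that bears it (a point fixed in the world has none). Each returns a list of dicts, best first, with "score" (0 to 1); they miss things now and then, are a little off and sometimes report something else, mostly with a low value. They report only what shows in the picture. A call takes as long as a camera call.
- outline_of(thing, camera): "pixels" (384x512 bool, what is visible of it) and "at" ([column, row] in pixels, amid what is visible of it).
The state is a dict: "time_s": time; "qpos": joint angles; "joint_velocities": joint speeds; "effort": joint torques, N m; "position": TCP position; "ee_rot": TCP orientation; "force": force on the tool from outside, world axes, zero at the start; "wrist_torque": the same for the moment, N m; "opening": opening from 0.0 (shut) to 1.0 (fully open).
Only numpy, scipy, OpenCV 4.12 (cv2) and the standard library are available. Lean on these libraries where they do the work, as an engineer would, in place of code of your own. Each camera call takes 0.05 s, during which the arm holds its last target. There are 200 camera calls.

## Working session

There is one attempt and no reset: what is moved stays moved. The work goes in short steps, Python scripts to look and compute and a tool call to move; the robot and the scene stay as the last step left them, time stands still between calls to the robot, and variables do not carry over. Pictures are saved under pics/ and viewed, about 8 in all and at most 12, crops included, and the job is handed in when it is done.

Besides the shell and the picture viewer there is one more tool, called after ">>>" in YAML: its name, and indented under it one key for each argument. servo_tool: Moves the arm, as the interface text tells. Its arguments: {"type":"object","properties":{"deltas":{"type":"array"},"jaw":{"type":"number"},"squeeze":{"type":"number"}},"required":["deltas"]}

```bash
mkdir -p pics
cat > h.py <<'E'
from workcell import *
import numpy as np, cv2
def world(f,px):
    ys,xs=np.nonzero(px&(f["z_map"]>0)); z=f["z_map"][ys,xs]
    K=f["mtx"]; c=np.stack([(xs-K[0,2])/K[0,0]*z,(ys-K[1,2])/K[1,1]*z,z],1)
    return (c-f["t"])@f["R"]
E
python3 - <<'E'
from h import *
s=sense(); print(s["time_s"],s["position"],s["ee_rot"],s["force"])
for c in("scene","side"):
    f=grab_frame(c); cv2.imwrite(f"pics/{c}0.png",f["frame"][:,:,::-1])
    for n in("keeper","mug","tumbler","tin"):
        for o in outline_of(n,c)[:2]:
            p=world(f,o["pixels"]); 
            if len(p): print(c,n,round(o["score"],2),o["at"],np.percentile(p,[2,50,98],axis=0).round(0).tolist())
            if n=="keeper" and o["score"]>.5:
                for lo,hi in((95,112),):
                    q=p[(p[:,2]>lo)&(p[:,2]<hi)]
                    if len(q)>20: r=cv2.minAreaRect(q[:,:2].astype(np.float32)); print("rim",len(q),r,np.median(q[:,2]))
E
```

```text
0.0 [ 234.20185367 -524.60339605  230.41758517] [[-4.91034548e-04  4.07570619e-01 -9.13173560e-01]
 [ 1.72852997e-03 -9.13171959e-01 -4.07570834e-01]
 [-9.99998386e-01 -1.77857923e-03 -2.56099050e-04]] [ 0.25045421 -0.76919983  0.47858226]
scene mug 0.73 [253.2, 179.0] [[388.0, -169.0, 4.0], [484.0, -1.0, 77.0], [622.0, 136.0, 106.0]]
scene tumbler 0.64 [160.1, 282.5] [[373.0, 542.0, 7.0], [394.0, 582.0, 71.0], [435.0, 605.0, 93.0]]
scene tin 0.81 [214.1, 250.6] [[356.0, 327.0, 3.0], [381.0, 372.0, 52.0], [424.0, 397.0, 58.0]]
side keeper 0.65 [263.4, 187.4] [[386.0, -163.0, 4.0], [476.0, 16.0, 71.0], [624.0, 139.0, 104.0]]
rim 668 ((507.8103942871094, -23.133880615234375), (302.3940124511719, 174.3429412841797), 70.94693756103516) 101.34758052521798
side mug 0.63 [264.9, 188.1] [[386.0, -176.0, 0.0], [476.0, 13.0, 70.0], [631.0, 139.0, 104.0]]
side mug 0.55 [324.7, 167.3] [[391.0, -405.0, 2.0], [419.0, -336.0, 56.0], [448.0, -328.0, 95.0]]
side tumbler 0.58 [166.0, 286.8] [[372.0, 547.0, 3.0], [392.0, 590.0, 58.0], [436.0, 608.0, 91.0]]
side tin 0.79 [227.8, 249.0] [[355.0, 329.0, 2.0], [381.0, 380.0, 45.0], [424.0, 399.0, 57.0]]
```

View pics/scene0.png

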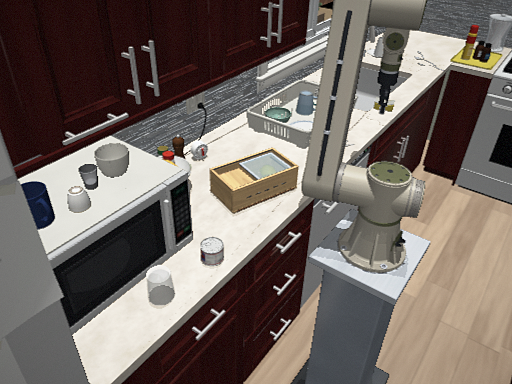

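Run:
```python
from h import *
for c in("scene","side"):
    f=grab_frame(c); m=f["z_map"]>0
    K=f["mtx"]; p=world(f,m); ok=(p[:,0]>340)&(p[:,0]<700)&(p[:,1]>-230)&(p[:,1]<200)&(p[:,2]>92)&(p[:,2]<115)
    q=p[ok].astype(np.float32); r=cv2.minAreaRect(q[:,:2]); print(c,f["mtx"][0,0],len(q),r,cv2.boxPoints(r).round(0).tolist(),np.median(q[:,2]))
    im=np.zeros(m.shape,np.uint8); h=np.zeros(len(p),bool);h[ok]=1
    ys,xs=np.nonzero(m); o=f["frame"][:,:,::-1].copy(); o[ys[ok],xs[ok]]=(0,0,255)
    cv2.imwrite(f"pics/rim_{c}.png",cv2.resize(o[100:300,120:420],(800,533)))
```

```text
Traceback (most recent call last):
cv2.error: OpenCV(4.12.0) /io/opencv/modules/imgproc/src/convhull.cpp:143: error: (-215:Assertion failed) total >= 0 && (depth == CV_32F || depth == CV_32S) in function 'convexHull'
```

The scene picture shows the box at about (253,180). The glass half is on its right (265,165) and the board half on its left (237,185). The tin is at (212,250) and the tumbler at (160,285).

Run:
```python
from h import *
for c in("scene","side"):
    f=grab_frame(c); m=f["z_map"]>0
    p=world(f,m); ok=(p[:,0]>340)&(p[:,0]<700)&(p[:,1]>-230)&(p[:,1]<200)&(p[:,2]>96)&(p[:,2]<112)
    q=np.ascontiguousarray(p[ok],dtype=np.float32); r=cv2.minAreaRect(np.ascontiguousarray(q[:,:2])); print(c,len(q),r,cv2.boxPoints(r).round(0).tolist(),np.median(q[:,2]))
    ys,xs=np.nonzero(m); o=f["frame"][:,:,::-1].copy(); o[ys[ok],xs[ok]]=(0,0,255)
    cv2.imwrite(f"pics/rim_{c}.png",cv2.resize(o[80:320,130:450],(800,600)))
```

```text
scene 612 ((510.84197998046875, -27.54583740234375), (304.6629943847656, 183.07505798339844), 70.5901107788086) [[374.0, -141.0], [547.0, -202.0], [648.0, 86.0], [475.0, 147.0]] 102.71694
side 620 ((506.3013000488281, -23.44952392578125), (303.2235107421875, 175.3832244873047), 70.50818634033203) [[373.0, -137.0], [538.0, -196.0], [640.0, 90.0], [474.0, 149.0]] 101.724045
```

View pics/rim_side.png

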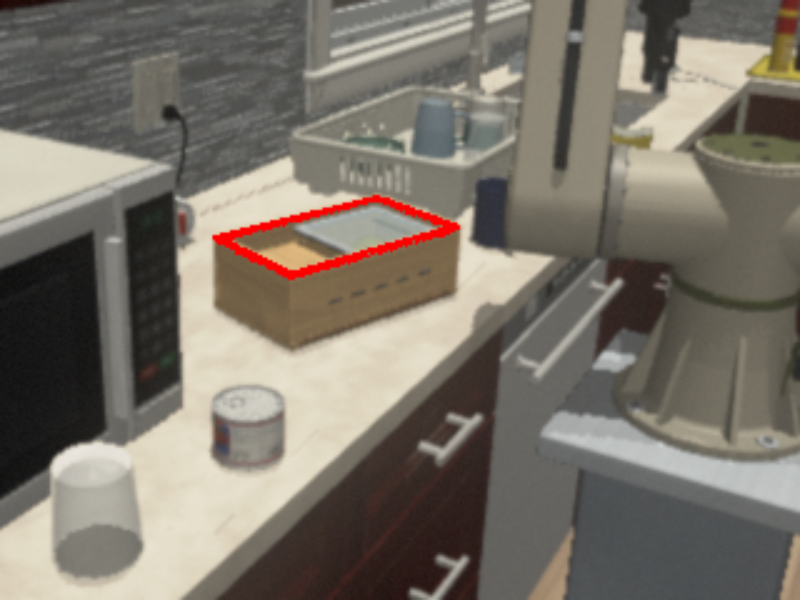

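View pics/side0.png

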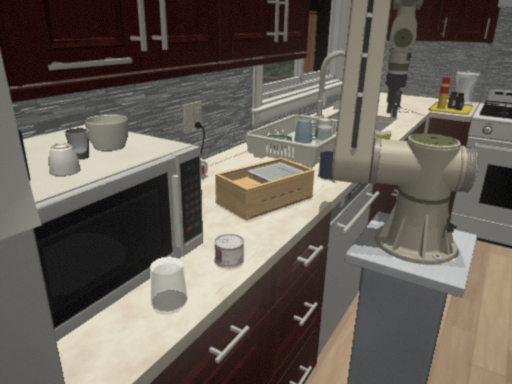

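The rim overlay lies on the box's top edge, so the box is at about (508,-24) with its long axis at 70.5°. The mug stands at the box's right, partly behind the arm. Next I'll start the move at height and check the glass depths.

Run:
```python
from h import *
C=np.array([507.5,-24.5]);a=np.deg2rad(70.5);Y=np.array([np.cos(a),np.sin(a)]);X=np.array([Y[1],-Y[0]])
for c in("scene","side"):
    f=grab_frame(c); p=world(f,f["z_map"]>0); d=p[:,:2]-C; bx=d@X; by=d@Y
    k=(abs(bx)<65)&(by>-128)&(by<5); print(c,k.sum(),np.percentile(p[k,2],[5,25,50,75,95]).round(1),np.histogram(p[k,2],np.arange(0,116,5))[0])
    k=(abs(bx)<60)&(by>30)&(by<125); print("board",np.median(p[k,2]))
    k=(p[:,2]>130)&(p[:,1]>-100)&(np.hypot(*d.T)<420); q=p[k]; print("tall near",len(q),q[:,0].min() if len(q) else'',np.percentile(q,[1,99],axis=0).round())
```

```text
scene 583 [87.3 89.6 91.  92.5 94.9] [  0   0   0   0   0   0   0   0   0   0   0   0   0   0   0   0   1 185
 370  27   0   0   0]
board 68.92664251819573
tall near 20191 89.78341382844341 [[104. -90. 183.]
 [622. 383. 745.]]
side 422 [88.3 89.6 90.4 91.1 92.1] [  0   0   0   0   0   0   0   0   0   0   0   0   0   8   0   0   0 163
 251   0   0   0   0]
board 67.98647291031388
tall near 16557 91.76036215354948 [[109. -85. 169.]
 [622. 386. 627.]]
```

>>> servo_tool:
  deltas:
    - [[0, -0.6, -0.8, 0], [0, -1.2, -1.64, 0], [0, -1.8, -2.46, 0], [0, -2.4, -3.28, 0], [0, -3, -4.1, 0]]
  jaw: 0
  squeeze: 20

```text
time_s: 1.25
position: [335.7, -347.3, 231.5]
ee_rot: [[0.0, 0.407, -0.913], [-0.0, -0.913, -0.407], [-1.0, 0.001, -0.0]]
force: [-0.2, -0.2, 1.2]
opening: 0.146
```

>>> servo_tool:
  deltas:
    - [[0, -0.6, -0.8, 0], [0, -1.2, -1.64, 0], [0, -1.8, -2.46, 0], [0, -2.4, -3.28, 0], [0, -3, -4.1, 0]]

```text
time_s: 1.75
position: [436.7, -170.8, 231.6]
ee_rot: [[0.001, 0.407, -0.913], [-0.0, -0.913, -0.407], [-1.0, 0.001, -0.001]]
force: [1.3, 0.2, -0.1]
opening: -0.003
```

>>> servo_tool:
  deltas:
    - [[0, -0.6, -0.8, -0.14], [0, -1.2, -1.64, -0.28], [0, -1.48, -2.04, -0.42], [0, -1.48, -2.04, -0.56], [0, -1.48, -2.04, -0.7]]

```text
time_s: 2.25
position: [486.8, -83.9, 231.3]
ee_rot: [[0.0, 0.903, -0.429], [-0.0, -0.429, -0.903], [-1.0, 0.0, 0.0]]
force: [-0.5, -0.2, -0.7]
opening: -0.001
```

>>> servo_tool:
  deltas:
    - [[0, 0, 0, -0.11], [0, 0, 0, -0.11], [0, 0, 0, -0.11]]

```text
time_s: 2.55
position: [486.5, -85.0, 231.4]
ee_rot: [[0.0, 0.942, -0.337], [-0.0, -0.337, -0.942], [-1.0, 0.0, 0.0]]
force: [-1.5, 0.1, -0.1]
opening: 0.002
```

Run:
```python
from h import *
s=sense(); print(s["position"],s["ee_rot"].round(3) if hasattr(s["ee_rot"],"round") else s["ee_rot"],s["force"],s["qpos"],s["opening"])
f=grab_frame("wrist"); cv2.imwrite("pics/w1.png",f["frame"][:,:,::-1])
p=world(f,f["z_map"]>0); ok=(p[:,2]>96)&(p[:,2]<112); q=np.ascontiguousarray(p[ok,:2],dtype=np.float32); print(len(q),cv2.minAreaRect(q) if len(q) else'')
C=np.array([507.5,-24.5]);a=np.deg2rad(70.5);Y=np.array([np.cos(a),np.sin(a)]);X=np.array([Y[1],-Y[0]])
d=p[:,:2]-C;k=(abs(d@X)<65)&(d@Y>-128)&(d@Y<5); print(k.sum(),np.percentile(p[k,2],[5,25,50,75,95]).round(1) if k.any() else '')
```

```text
[486.45316043 -84.96122365 231.35051201] [[ 0.     0.942 -0.337]
 [-0.    -0.337 -0.942]
 [-1.     0.     0.   ]] [-1.54536126  0.14526833 -0.06904183] [-3.35587238e-01  1.55926027e-01 -1.57484255e-01  1.25719847e+00
 -7.08888324e-05  1.57885104e+00] 0.0024410528887554394
8008 ((522.1067504882812, -165.27371215820312), (266.377685546875, 519.4906005859375), 10.8323335647583)
54711 [ 89.7  91.  293.6 310.8 320. ]
```

View pics/w1.png

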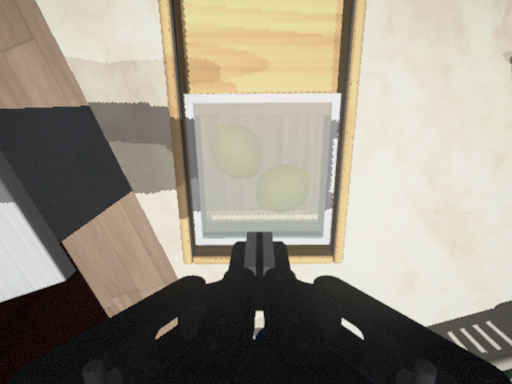

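The fingertip is centred between the walls above the glass (glass spans about columns 185–340, rows 93–245). Wrist depth puts the glass at z≈91. Now descending to 99.

>>> servo_tool:
  deltas:
    - [[0.8, 0, 0, 0], [1.7, 0, 0, 0], [2.5, 0, 0, 0], [3.1, 0, 0, 0], [3.3, 0, 0, 0]]

```text
time_s: 3.1
position: [484.5, -84.5, 96.8]
ee_rot: [[-0.004, 0.942, -0.336], [0.001, -0.336, -0.942], [-1.0, -0.004, 0.0]]
force: [-0.8, 0.0, 0.1]
opening: -0.0
```

>>> servo_tool:
  deltas:
    - [[0, 0, 0, 0], [0, 0, 0, 0]]

```text
time_s: 3.3
position: [487.3, -85.3, 100.4]
ee_rot: [[0.002, 0.942, -0.335], [-0.001, -0.335, -0.942], [-1.0, 0.002, 0.0]]
force: [1.0, 0.1, -0.0]
opening: -0.0
```

```bash
cat >> h.py <<'E'
def avg(n=6):
    F=[];P=[]
    for i in range(n):
        s=sense();F.append(s["force"]);P.append(s["position"]); grab_frame("side")
    print(s["time_s"],"F",np.mean(F,0).round(2),"sd",np.std(F,0).round(2),"P",np.mean(P,0).round(2))
E
python3 -c "
from h import *
avg(8)"
```

```text
3.65 F [0.1  0.12 0.1 ] sd [0.58 0.55 0.38] P [487.35 -85.29 100.48]
```

>>> servo_tool:
  deltas:
    - [[0.025, 0, 0, 0], [0.05, 0, 0, 0]]

```text
time_s: 3.9
position: [486.5, -85.0, 97.3]
ee_rot: [[0.0, 0.942, -0.334], [-0.0, -0.334, -0.942], [-1.0, 0.0, 0.0]]
force: [0.2, -1.0, -1.1]
opening: 0.001
```

>>> servo_tool:
  deltas:
    - [[0.025, 0, 0, 0], [0.05, 0, 0, 0]]

```text
time_s: 4.1
position: [486.4, -85.0, 95.1]
ee_rot: [[-0.0, 0.942, -0.334], [-0.0, -0.334, -0.942], [-1.0, -0.0, 0.0]]
force: [1.4, 0.8, -1.2]
opening: -0.001
```

>>> servo_tool:
  deltas:
    - [[0.015, 0, 0, 0], [0.03, 0, 0, 0], [0.03, 0, 0, 0]]

```text
time_s: 4.4
position: [486.4, -85.0, 94.0]
ee_rot: [[-0.0, 0.942, -0.334], [-0.0, -0.334, -0.942], [-1.0, -0.0, 0.0]]
force: [-0.6, 0.4, 0.1]
opening: -0.002
```

>>> servo_tool:
  deltas:
    - [[0.013, 0, 0, 0], [0.025, 0, 0, 0]]

```text
time_s: 4.6
position: [486.5, -85.0, 93.1]
ee_rot: [[0.0, 0.942, -0.334], [-0.0, -0.334, -0.942], [-1.0, 0.0, 0.0]]
force: [0.4, 0.1, 0.4]
opening: -0.001
```

>>> servo_tool:
  deltas:
    - [[0.013, 0, 0, 0], [0.025, 0, 0, 0]]

```text
time_s: 4.8
position: [486.4, -85.0, 92.1]
ee_rot: [[0.0, 0.942, -0.334], [-0.0, -0.334, -0.942], [-1.0, 0.0, 0.0]]
force: [0.2, -0.4, 0.2]
opening: 0.002
```

>>> servo_tool:
  deltas:
    - [[0.01, 0, 0, 0], [0.02, 0, 0, 0]]

```text
time_s: 5.0
position: [486.5, -85.0, 91.3]
ee_rot: [[0.0, 0.942, -0.334], [-0.0, -0.334, -0.942], [-1.0, 0.0, 0.0]]
force: [-0.9, 0.6, 0.0]
opening: -0.004
```

```bash
python3 -c "
from h import *
avg(4)"
```

```text
5.15 F [-0.11  0.44  0.24] sd [0.48 0.38 0.24] P [486.44 -84.96  91.26]
```

>>> servo_tool:
  deltas:
    - [[0.01, 0, 0, 0], [0.02, 0, 0, 0]]

```text
time_s: 5.4
position: [486.5, -85.0, 90.5]
ee_rot: [[0.0, 0.942, -0.334], [-0.0, -0.334, -0.942], [-1.0, 0.0, 0.0]]
force: [-0.8, 0.3, 1.4]
opening: 0.001
```

>>> servo_tool:
  deltas:
    - [[0.0, 0, 0, 0]]

```text
time_s: 5.5
position: [486.5, -85.0, 90.5]
ee_rot: [[0.0, 0.942, -0.334], [-0.0, -0.334, -0.942], [-1.0, 0.0, 0.0]]
force: [0.3, -0.5, 1.3]
opening: -0.002
```

>>> servo_tool:
  deltas:
    - [[0.01, 0, 0, 0], [0.01, 0, 0, 0]]

```text
time_s: 5.7
position: [486.5, -85.0, 90.2]
ee_rot: [[0.0, 0.942, -0.334], [-0.0, -0.334, -0.942], [-1.0, 0.0, 0.0]]
force: [-1.1, -0.4, 2.1]
opening: -0.002
```

```bash
python3 -c "
from h import *
avg(4)"
```

```text
5.85 F [-0.79 -0.    1.87] sd [0.26 0.56 0.27] P [486.49 -84.99  90.16]
```

Contact is confirmed at z≈90.5, with the expected stiffness. Pressing to about 5.5 N.

>>> servo_tool:
  deltas:
    - [[0.01, 0, 0, 0], [0.018, 0, 0, 0], [0.018, 0, 0, 0]]

```text
time_s: 6.2
position: [486.5, -85.0, 89.4]
ee_rot: [[0.0, 0.942, -0.334], [-0.0, -0.334, -0.942], [-1.0, 0.0, 0.0]]
force: [-0.5, 0.1, 3.5]
opening: -0.0
```

```bash
python3 -c "
from h import *
avg(4)"
```

```text
6.35 F [-0.47  0.5   3.01] sd [0.48 0.26 0.6 ] P [486.48 -84.98  89.43]
```

>>> servo_tool:
  deltas:
    - [[0.01, 0, 0, 0], [0.018, 0, 0, 0], [0.018, 0, 0, 0]]

```text
time_s: 6.7
position: [486.5, -85.0, 88.7]
ee_rot: [[0.0, 0.942, -0.334], [-0.0, -0.334, -0.942], [-1.0, 0.0, 0.0]]
force: [-0.5, 0.1, 3.2]
opening: -0.002
```

```bash
python3 -c "
from h import *
avg(4)"
```

```text
6.85 F [-0.44  0.14  3.69] sd [0.11 0.27 0.59] P [486.51 -84.98  88.71]
```

```bash
python3 -c "
from h import *
avg(8)
print(sense()['qpos'],sense()['effort'],sense()['wrist_torque'])"
```

```text
7.25 F [-0.98  0.19  3.61] sd [0.4  0.24 0.39] P [486.51 -84.98  88.69]
[-3.35576776e-01  2.51486611e-01 -4.05326309e-01  9.13793085e-01
 -8.84362892e-05  1.57621609e+00] [-5.11805748e-02 -3.90417945e+01  2.52455807e+01 -3.35621266e-01
  4.83587399e-03  1.26068680e-04] [0.06169006 0.13528877 0.02660388]
```

>>> servo_tool:
  deltas:
    - [[0.01, 0, 0, 0], [0.02, 0, 0, 0], [0.025, 0, 0, 0], [0.025, 0, 0, 0]]

```text
time_s: 7.7
position: [486.5, -85.0, 87.7]
ee_rot: [[0.0, 0.942, -0.334], [-0.0, -0.334, -0.942], [-1.0, 0.0, 0.0]]
force: [-1.2, 0.5, 6.2]
opening: -0.001
```

```bash
python3 -c "
from h import *
avg(5)"
```

```text
7.9 F [-0.95  0.15  5.68] sd [0.27 0.2  0.46] P [486.51 -84.99  87.74]
```

5.7 N. Dragging slowly along tool -z (box +y).

>>> servo_tool:
  deltas:
    - [[0, 0, -0.03, 0], [0, 0, -0.08, 0], [0, 0, -0.14, 0], [0, 0, -0.2, 0], [0, 0, -0.25, 0]]

```text
time_s: 8.45
position: [489.7, -76.0, 87.7]
ee_rot: [[-0.0, 0.942, -0.335], [-0.001, -0.335, -0.942], [-1.0, 0.0, 0.001]]
force: [-1.6, -1.0, 5.1]
opening: 0.001
```

Run:
```python
from h import *
avg(4)
f=grab_frame("wrist"); cv2.imwrite("pics/w2.png",f["frame"][:,:,::-1])
```

```text
8.6 F [-1.55 -0.64  5.3 ] sd [0.19 0.34 0.22] P [489.73 -75.81  87.75]
```

View pics/w2.png

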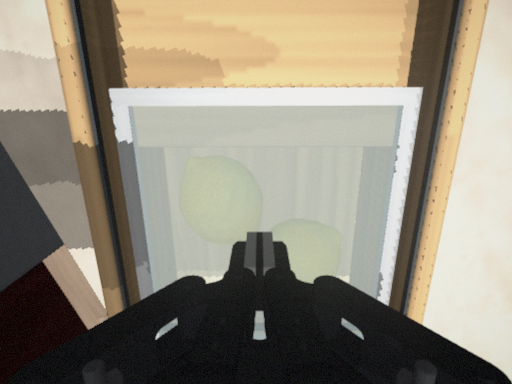

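The glass front edge is at row ~90, ahead of the fingertip at about (260,235). I'll measure this edge by depth to follow the slide.

```bash
cat >> h.py <<'E'
def edge(cam="wrist"):
    f=grab_frame(cam); p=world(f,f["z_map"]>0)
    C=np.array([507.5,-24.5]);a=np.deg2rad(70.5);Y=np.array([np.cos(a),np.sin(a)]);X=np.array([Y[1],-Y[0]])
    d=p[:,:2]-C; bx=d@X; by=d@Y; k=(abs(bx)<50)&(by<138)&(by>-30)&(p[:,2]>82)&(p[:,2]<97)
    s=sense(); t=(np.array(s["position"])[:2]-C)
    print("edge by",np.percentile(by[k],[90,98]).round(1) if k.sum()>9 else None,k.sum(),"tip bx,by",(t@X).round(1),(t@Y).round(1))
E
python3 -c "
from h import *
edge();edge('scene')"
```

```text
edge by [24.5 28.5] 24249 tip bx,by 0.4 -54.3
edge by [27.5 30. ] 237 tip bx,by 0.4 -54.2
```

>>> servo_tool:
  deltas:
    - [[0, 0, -0.05, 0], [0, 0, -0.12, 0], [0, 0, -0.2, 0], [0, 0, -0.28, 0], [0, 0, -0.35, 0]]

```text
time_s: 9.3
position: [494.3, -62.8, 87.7]
ee_rot: [[-0.0, 0.942, -0.335], [-0.001, -0.335, -0.942], [-1.0, 0.0, 0.001]]
force: [-2.1, -1.8, 4.9]
opening: 0.0
```

```bash
python3 -c "
from h import *
edge();edge('scene');avg(4)"
```

```text
edge by [37.3 42.2] 28749 tip bx,by 0.3 -40.1
edge by [40.2 43.9] 291 tip bx,by 0.3 -40.1
9.55 F [-1.51 -0.55  5.63] sd [0.58 0.44 0.31] P [494.43 -62.43  87.73]
```

The glass follows the finger one to one (both moved 14 mm). Continuing.

>>> servo_tool:
  deltas:
    - [[0, 0, -0.1, 0], [0, 0, -0.2, 0], [0, 0, -0.3, 0], [0, 0, -0.4, 0], [0, 0, -0.5, 0]]

```text
time_s: 10.1
position: [500.9, -43.9, 87.7]
ee_rot: [[-0.001, 0.942, -0.335], [-0.001, -0.335, -0.942], [-1.0, -0.0, 0.001]]
force: [-2.1, -1.5, 4.7]
opening: 0.001
```

>>> servo_tool:
  deltas:
    - [[0, 0, -0.1, 0], [0, 0, -0.2, 0], [0, 0, -0.3, 0], [0, 0, -0.4, 0], [0, 0, -0.5, 0]]

```text
time_s: 10.6
position: [507.6, -25.0, 87.7]
ee_rot: [[-0.001, 0.942, -0.335], [-0.001, -0.335, -0.942], [-1.0, -0.0, 0.001]]
force: [-1.6, -2.1, 5.3]
opening: -0.002
```

```bash
python3 -c "
from h import *
avg(4);edge();edge('scene')"
```

```text
10.75 F [-1.67 -0.79  5.  ] sd [0.09 1.   0.55] P [507.72 -24.64  87.7 ]
edge by [76.6 82.4] 34910 tip bx,by 0.3 0.1
edge by [76.3 83.8] 412 tip bx,by 0.2 0.1
```

>>> servo_tool:
  deltas:
    - [[0, 0, -0.1, 0], [0, 0, -0.2, 0], [0, 0, -0.3, 0], [0, 0, -0.4, 0], [0, 0, -0.5, 0]]

```text
time_s: 11.4
position: [514.2, -6.1, 87.7]
ee_rot: [[-0.001, 0.942, -0.335], [-0.001, -0.335, -0.942], [-1.0, -0.0, 0.001]]
force: [-1.6, -1.3, 4.9]
opening: -0.005
```

>>> servo_tool:
  deltas:
    - [[0, 0, -0.1, 0], [0, 0, -0.2, 0], [0, 0, -0.3, 0], [0, 0, -0.4, 0], [0, 0, -0.5, 0]]

```text
time_s: 11.9
position: [520.9, 12.7, 87.6]
ee_rot: [[-0.001, 0.942, -0.335], [-0.001, -0.335, -0.942], [-1.0, -0.0, 0.001]]
force: [-2.4, -1.3, 5.5]
opening: 0.001
```

```bash
python3 -c "
from h import *
avg(4);edge();edge('scene')"
```

```text
12.05 F [-1.92 -0.58  5.13] sd [0.65 0.43 0.28] P [521.    13.12  87.65]
edge by [118.8 136.8] 36272 tip bx,by 0.2 40.1
edge by [111.9 122.1] 534 tip bx,by 0.2 40.1
```

>>> servo_tool:
  deltas:
    - [[0, 0, -0.06, 0], [0, 0, -0.12, 0], [0, 0, -0.18, 0], [0, 0, -0.24, 0], [0, 0, -0.3, 0]]

```text
time_s: 12.7
position: [524.9, 23.9, 87.7]
ee_rot: [[-0.001, 0.942, -0.335], [-0.001, -0.335, -0.942], [-1.0, -0.0, 0.001]]
force: [-1.5, -4.0, 4.5]
opening: 0.003
```

>>> servo_tool:
  deltas:
    - [[0, 0, -0.04, 0], [0, 0, -0.08, 0], [0, 0, -0.1, 0]]

```text
time_s: 13.0
position: [526.4, 27.0, 87.7]
ee_rot: [[-0.0, 0.942, -0.335], [-0.003, -0.335, -0.942], [-1.0, 0.001, 0.003]]
force: [-2.9, -5.0, 5.9]
opening: 0.001
```

>>> servo_tool:
  deltas:
    - [[0, 0, -0.03, 0], [0, 0, -0.06, 0]]

```text
time_s: 13.2
position: [527.3, 29.1, 87.8]
ee_rot: [[-0.0, 0.942, -0.335], [-0.003, -0.335, -0.942], [-1.0, 0.001, 0.003]]
force: [-2.1, -4.5, 6.6]
opening: -0.003
```

>>> servo_tool:
  deltas:
    - [[0, 0, -0.03, 0], [0, 0, -0.06, 0]]

```text
time_s: 13.4
position: [528.2, 31.3, 87.8]
ee_rot: [[-0.0, 0.942, -0.335], [-0.003, -0.335, -0.942], [-1.0, 0.001, 0.003]]
force: [-1.7, -4.7, 5.6]
opening: -0.002
```

The sideways force rose to about 5 N and stayed there while the finger moved on, so the glass is against its stop and the finger slips. Lifting off.

>>> servo_tool:
  deltas:
    - [[-0.1, 0, 0, 0], [-0.5, 0, 0, 0], [-1.2, 0, 0, 0], [-2, 0, 0, 0], [-2.8, 0, 0, 0]]

```text
time_s: 13.9
position: [527.5, 33.0, 200.0]
ee_rot: [[-0.002, 0.942, -0.334], [0.001, -0.334, -0.942], [-1.0, -0.002, -0.0]]
force: [0.3, 0.1, 0.4]
opening: 0.0
```

>>> servo_tool:
  deltas:
    - [[-0.5, 0, 0, 0], [-0.5, 0, 0, 0], [-0.5, 0, 0, 0]]

```text
time_s: 14.2
position: [528.1, 32.9, 219.1]
ee_rot: [[-0.0, 0.942, -0.334], [0.0, -0.334, -0.942], [-1.0, -0.0, -0.0]]
force: [0.1, -0.2, -0.1]
opening: -0.002
```

Run:
```python
from h import *
avg(4);edge();edge('scene');edge('side')
f=grab_frame("side"); cv2.imwrite("pics/s3.png",cv2.resize(f["frame"][100:320,130:423,::-1],(800,600)))
f=grab_frame("wrist"); cv2.imwrite("pics/w3.png",f["frame"][:,:,::-1])
```

```text
14.35 F [-0.06 -0.06 -0.41] sd [0.11 0.11 0.54] P [527.54  32.84 218.33]
edge by [123.4 132.9] 14723 tip bx,by -0.4 60.6
edge by [114.5 125.3] 597 tip bx,by -0.2 60.6
edge by [108.4 117.7] 443 tip bx,by -0.0 60.7
```

View pics/w3.png

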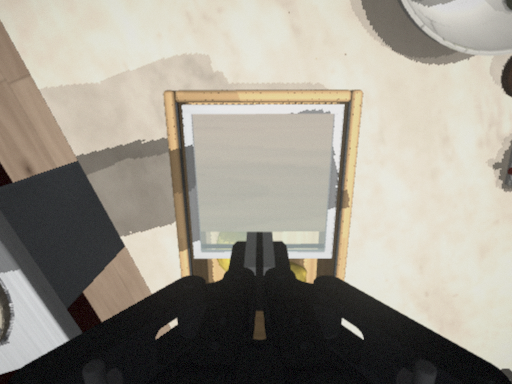

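View pics/s3.png

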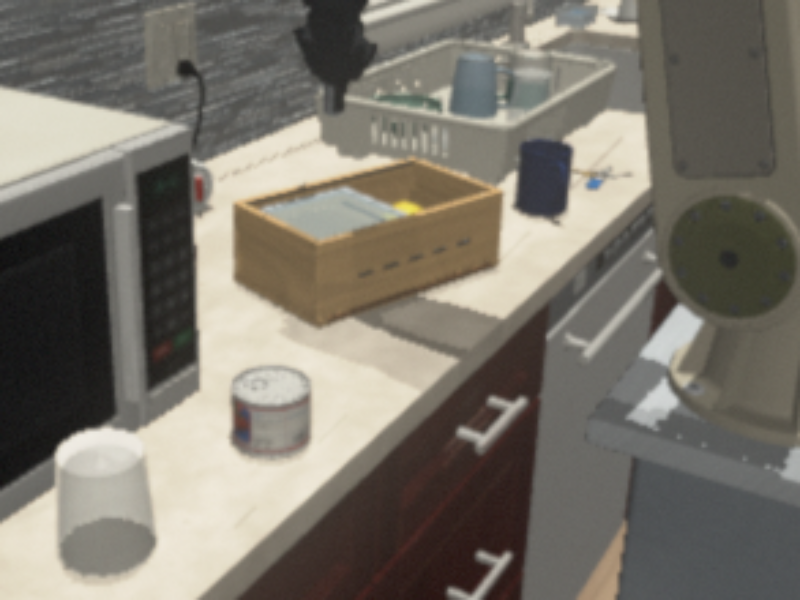

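The glass now lies over the board, with its far edge (row ~104) right at the inner end wall (row ~102). The lemons are uncovered, and the mug, tin and tumbler stand untouched.

```bash
python3 -c "
from h import *
print(hand_in(), sense()['time_s'])"
```

```text
the job is handed in; nothing more can be done
the job is handed in; nothing more can be done
```

I opened the keeper: the glass is slid fully over the wooden half, the fingers are lifted clear, and the job is handed in; it returned no verdict.

- **Contact:** I felt the glass at z ≈ 90.5 to 91 mm, about 14 mm below the rim. I pressed with about 5 to 6 N and dragged it roughly 120 mm along the box's +y.
- **Stop:** Near the end the sideways force rose from about 2 N to about 5 N and stayed there while the finger kept moving. I took that as the glass on its stop with the finger slipping.
- **Force:** The vertical force never read above 6.6 N. Sideways and vertical readings combined peaked near 8 N, within the 10 N limit.
- **After lifting (about 14 s on the clock):** The wrist picture shows the glass edge within about 2 mm of the end wall and the lemons uncovered. The side picture shows the mug, tin and tumbler standing as before. The tool force was back near zero, with the TCP at z ≈ 218 mm.

**Disagreements:**
- **Edge depth:** The last depth readings of the glass edge did not agree: 118 to 133 mm along the box, where 138 mm means fully open. I relied on the wrist picture and the force rise at the stop instead.
- **Stiffness:** The glass felt softer than described, about 1.5 N/mm instead of 5 N/mm.

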